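# Hold a moulded block in the locating corner

## Task

Lift the lid off the grey conditioning box by its knob and set it down flat, knob up, on free worktop clear of the box. Then take the moulded block out of the box and set it flat on the locating plate, its long side along the side stop, and press it firmly into the corner against the side stop and the end stop at once. Finish while still holding it there in the fingers, pressed against both stops; leave the other things on the worktop where they are.

Things in the scene. Friction and masses are not known exactly. Their poses are not given: they have to be found in the camera images.
- box: open conditioning box of grey plastic, fixed to the worktop: outside 110 (x) x 140 (y) x 60 mm high, walls and floor 4 mm, so 102 x 132 mm inside. Origin: centre of its underside; x and y along its sides, z up. It stands straight ahead of the robot or to the left; the loose lid closes it.
- lid: loose grey lid, 114 (x) x 144 (y) x 5 mm, with an 8 mm deep lip below that drops inside the box's walls with 2 mm play, and a black knob in the middle. Origin: centre of the lip's lower edge, which stands on the worktop when the lid is set down flat (origin then at z = 0); top of the lid 13 mm above the origin. z up, x and y along its sides. About 0.15 kg (0.1 to 0.21).
- lid_knob (a point): middle of the knob's gripping part, 40 mm above the lid's origin and 27 mm above the lid's top: round, 26 mm across from 17 to 37 mm above the lid's top, on an 18 mm stem
- block: moulded white plastic block, 70 (x) x 40 (y) x 50 mm high, lying loose on the box's floor inside the closed box, roughly in the middle and turned by up to 0.15 rad from the box's x axis. Origin: centre of its underside; x along its length, z up. About 0.17 kg (0.12 to 0.24). Two-fold symmetric: either end may lead.
- plate: locating plate, fixed to the worktop: aluminium base 130 (x) x 104 (y) x 10 mm thick, origin at the centre of its underside, z up, with two rigid steel stops 14 mm high on it (tops 24 mm above the worktop). The stops form an inside corner at its +x, +y end. It stands straight ahead or to the left, beside the box. Worktop behind the two is free: 15 x 20 cm round x = 0.62, y = 0.22.
- end_stop: steel bar 12 (x) x 60 (y) x 14 mm high across the far end of the plate; its inner face looks along the plate's -x and lies 40 mm from the plate's centre. Origin: centre of its underside; axes as the plate's.
- side_stop: steel bar 82 (x) x 12 (y) x 14 mm high along the plate's left side; its inner face looks along the plate's -y and lies 28 mm from the plate's centre. Origin: centre of its underside; axes as the plate's.
- seat (a point): point on the plate's upper face (10 mm above the worktop) where the block's origin lies when the block is home in the corner, its x axis along the plate's x, touching both stops; axes as the plate's. The block rises 36 mm above the stops there, so it can be gripped across its 40 mm width above them.
- tester_head (a point): fixed point on the front of the tall tester behind, right of the middle; keep the arm clear of it. Its base begins at x = 0.54 (y from -0.32 to 0.06, up to 0.14 high); its head and lever overhang from x = 0.53 (y from -0.26 to -0.02, from 0.34 to 0.61 high).
- spirit_level: bystander, loose, to be left alone: grey bar 100 x 18 x 24 mm with a vial on top, lying between the box and the plate; origin at the centre of its underside
- large_weight: bystander, loose, to be left alone: steel laboratory weight with a knob, 60 mm across, 46 high, behind on the left; origin at the centre of its underside
- small_weight: bystander, loose, to be left alone: steel laboratory weight with a knob, 36 mm across, 34 high, on the right; origin at the centre of its underside
- timer: bystander, loose, to be left alone: bench timer 62 x 62 x 19 mm, on the right; origin at the centre of its underside
- screwdriver: bystander, loose, to be left alone: screwdriver, 198 mm long, 23 thick, on the far right; origin at the centre of its underside
- tape_roll: bystander, loose, to be left alone: roll of tape lying flat, 102 mm across, 24 high, far left; origin at the centre of its underside
- beaker: bystander, loose, to be left alone: white beaker 76 mm across, 88 high, behind on the left; origin at the centre of its underside
Not all that is in view belongs to the job. Leave any orange look-alike of the plate alone.

How it is judged:
By the outcome, as a careful person would: the job done as asked, in the order asked, and still so for the second after the job is handed in, while the arm keeps its last pose, push and grip.
It also fails if it takes over 54 s, if anything falls off the work surface, if the arm or the gripper's body presses on something with over 40 N, if the wrist force passes 120 N, or if a joint passes its speed limit or range.

## Robot

A 6-joint arm with a two-finger parallel gripper is mounted at the origin on a cart in front of the work surface, level with it; the furniture and walls round the work are solid. World frame = base frame: x ahead of the robot, y to its left, z up, the work surface at z = 0. Lengths are in mm, angles in rad, forces in N, time in s.
With the tool pointing down it reaches from about 350 to 875 mm from the base axis. Payload 4.2 kg.
Tool frame: the origin (TCP) lies midway between the tips of the shut fingers; the grasp point (between the pads) lies manip.grasp_offset behind it (manip.grasp_offset is the distance from the TCP to the grasp point, in mm); y points along the fingers, x is the direction in which the jaws open and shut, and the axes are right-handed (so a half turn about y gives the same grasp; the last joint's range is limited). The gripper opens to 85 mm and grips with 20 to 120 N. Pads are 22 mm wide; open, the fingers measure 114 mm over their backs; the gripper's body (76 mm by 85 mm) begins 54 mm behind the grasp point. The pads swing forward as they close: fully open they stand 13 mm farther back than shut.
Start: joints at [-0.872, 0.385, 0.008, 0, -1.194, -0.259], TCP at [266.111, -565.495, 231.312] pointing down, gripper open.
Joint ranges: [-3.14, 3.14], [-1.21, 2.06], [-1.07, 1.41], [-3.16, 2.05], [-2.99, -0.16], [-3.1, 3.1]. Speed limits (rad/s): [2.79, 2.79, 3.14, 3.14, 3.14, 3.14].

## Interface

Orientations are given as a rotation vector (axis times angle).
In Python, from plant import manip gives the robot as it stands.
- The arm moves only by the tool servo_tool, never from a script. Its argument "motion" is one flat list of numbers, 7 for each row, row after row: the gripper's target within -1 to 1 (fully open at 1, half-way at 0, shut at -1), then the shift along the tool's x, y, z in m, then the turn, a rotation vector about the tool's x, y, z in rad. In form: [jaw, x, y, z, wx, wy, wz, jaw, x, y, z, wx, wy, wz, ...]. A call has 1 to 5 rows; each row is the pose to reach, as a shift and turn from the pose commanded when the call began, along the tool's axes at that moment; what a row does not reach only later rows make up. A row lasts 1/8 s, in which the tool goes at most 62.5 mm and 10.7 degrees, less where a joint would pass 70% of its speed; a pose out of reach is approached as far as the arm can. A call with a gripper value outside its range is refused whole. The fingers move at their own pace and stop on an object; the grip force is fixed at half the most. Time passes only in rows, so rows that repeat a pose let the fingers close. It gives the time, the measured TCP pose, the force and the opening at its end, in the units of the state.
- manip.sense(): the state, without advancing time (a new reading comes with each control period).
- manip.get_image(name): name is "side" or "top" or "wrist"; returns a dict with "pixels" (400x640x3 uint8, red, green, blue), "fov_y" (degrees; the focal length in pixels is half the picture's height over the tangent of half this angle, whatever the lens; pixels are square), "cx", "cy" (the principal point, pixels), "dist" ([k1, k2, p1, p2, k3] as OpenCV has them; the pictures are not rectified), "camera_from_world" (4x4, takes a point from world to camera coordinates); the wrist camera has in their place "tool_from_camera" (4x4, takes a point from camera to tool coordinates, whose origin is the TCP and whose axes are the tool frame's). Camera axes: x right, y down, z forward; pixel columns grow to the right and rows downward; lengths in mm; the calibration is good to about 2 mm. A picture is of the moment at which its call begins: read the wrist's pose just before it. There is no depth.
- manip.job_done(): hands the job in, once; it reports no verdict.
The state is a dict: "time": time; "joint_pos": joint angles; "joint_velocities": joint speeds; "effort": joint torques, N m; "position": TCP position; "tool_rot": TCP orientation; "ft_force": force on the tool from outside, world axes, zero at the start; "torque": the same for the moment, N m; "gripper_width": finger opening in mm.
Only numpy, scipy, OpenCV 4.12 (cv2) and the standard library are available. Lean on these libraries where they do the work, as an engineer would, in place of code of your own. Each camera call takes 0.05 s, during which the arm holds its last target.

## Working session

There is one attempt and no reset: what is moved stays moved. The work goes in short steps, Python scripts to look and compute and a tool call to move; the robot and the scene stay as the last step left them, time stands still between calls to the robot, and variables do not carry over. Pictures are saved under pics/ and viewed, and the job is handed in when it is done.

Besides the shell and the picture viewer there is one more tool, called after "Call:" as name(argument=value, ...) on one line, values as JSON. servo_tool: Moves the arm, as the interface text tells. Its arguments: {"type":"object","properties":{"motion":{"type":"array"}},"required":["motion"]}

```bash
ls; mkdir -p pics; python3 - <<'E'
from plant import manip
import cv2,numpy as np
print(manip.sense(), manip.grasp_offset)
for n in ["side","top","wrist"]:
    im=manip.get_image(n)
    cv2.imwrite(f"pics/{n}0.png",im["pixels"][:,:,::-1])
    print(n,{k:np.round(v,4).tolist() for k,v in im.items() if k!="pixels"})
E
```

```text
pics
{'time': 0.0, 'joint_pos': array([-8.72356054e-01,  3.85538446e-01,  6.62506589e-03, -5.40292388e-04,
       -1.19397919e+00, -2.58575830e-01]), 'joint_velocities': array([ 0.00025704,  0.00128107,  0.0016722 , -0.00035305, -0.00018669,
        0.00040199]), 'effort': array([ 2.12566224e-04, -3.92293167e+01,  1.88403136e+01,  4.18613970e+00,
       -4.57830029e-03, -1.48335198e-05]), 'position': array([ 265.90005448, -564.96950122,  230.2260815 ]), 'tool_rot': array([-0.96614752, -1.52577047,  1.52376225]), 'ft_force': array([-0.16334861,  0.37894246, -0.40162323]), 'torque': array([-0.01153395,  0.02484943,  0.00281506]), 'gripper_width': 85.50136799302956} 18.700000000000003
side {'fov_y': 43.3544, 'cx': 321.7304, 'cy': 199.5276, 'dist': [-0.018, 0.0, 0.0, 0.0, 0.0], 'camera_from_world': [[-0.4786, -0.8778, -0.019, 349.5658], [-0.3271, 0.1984, -0.9239, 358.838], [0.8148, -0.436, -0.382, 1894.5436], [0.0, 0.0, 0.0, 1.0]]}
top {'fov_y': 42.6665, 'cx': 327.5182, 'cy': 209.3569, 'dist': [0.0422, 0.0, 0.0, 0.0, 0.0], 'camera_from_world': [[0.2232, -0.9748, -0.0026, 7.7984], [-0.7641, -0.1734, -0.6214, 599.5616], [0.6053, 0.1407, -0.7835, 1693.2518], [0.0, 0.0, 0.0, 1.0]]}
wrist {'fov_y': 70.404, 'cx': 322.6922, 'cy': 206.801, 'dist': [0.0177, 0.0, 0.0, 0.0, 0.0], 'tool_from_camera': [[1.0, 0.0003, 0.0, -1.314], [0.0001, -0.2825, 0.9593, -143.0543], [0.0003, -0.9593, -0.2825, 71.964], [0.0, 0.0, 0.0, 1.0]]}
```

View pics/top0.png

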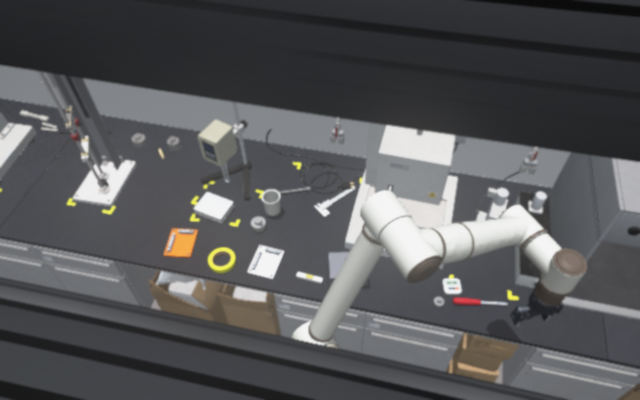

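View pics/side0.png

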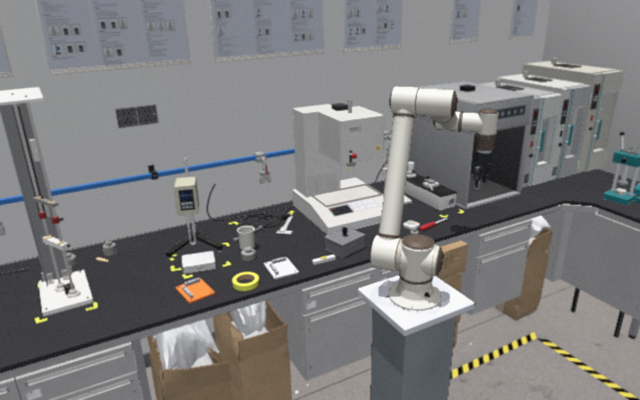

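View pics/wrist0.png

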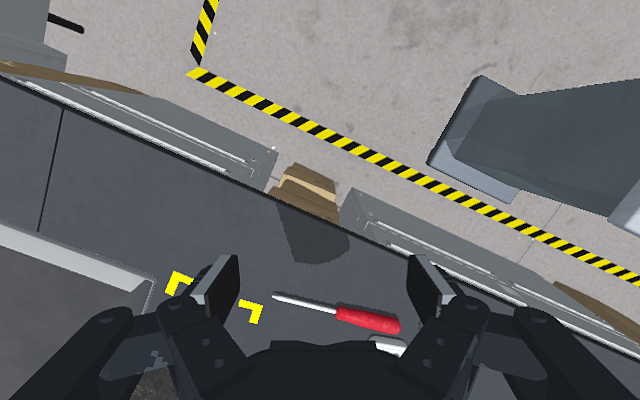

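```bash
cat > h.py <<'E'
from plant import manip
import cv2,numpy as np
from scipy.spatial.transform import Rotation as R
def K(im):
    f=im["pixels"].shape[0]/2/np.tan(np.radians(im["fov_y"])/2)
    return np.array([[f,0,im["cx"]],[0,f,im["cy"]],[0,0,1]])
def grab(n,save=None):
    s=manip.sense(); im=manip.get_image(n); im["K"]=K(im)
    if n=="wrist":
        T=np.eye(4);T[:3,:3]=R.from_rotvec(s["tool_rot"]).as_matrix();T[:3,3]=s["position"]
        im["wc"]=T@np.array(im["tool_from_camera"])
    else: im["wc"]=np.linalg.inv(im["camera_from_world"])
    if save: cv2.imwrite(f"pics/{save}.png",im["pixels"][:,:,::-1])
    im2={k:v for k,v in im.items()}
    if save: np.save(f"pics/{save}.npy",im2,allow_pickle=True)
    return im
def load(save): return np.load(f"pics/{save}.npy",allow_pickle=True).item()
def ray(im,uv):
    p=cv2.undistortPoints(np.array(uv,float).reshape(-1,1,2),im["K"],np.array(im["dist"],float))[:,0]
    d=np.c_[p,np.ones(len(p))]@im["wc"][:3,:3].T
    return im["wc"][:3,3],d
def plane(im,uv,z):
    o,d=ray(im,uv); return o+d*((z-o[2])/d[:,2])[:,None]
def proj(im,P):
    cw=np.linalg.inv(im["wc"]); r=cv2.Rodrigues(cw[:3,:3])[0]
    return cv2.projectPoints(np.array(P,float).reshape(-1,1,3),r,cw[:3,3],im["K"],np.array(im["dist"],float))[0][:,0]
E
python3 - <<'E'
from h import *
s=grab("side","side1");t=grab("top","top1")
for n,im,pts in [("side",s,[(346,238),(281,268),(323,260),(246,281),(248,254),(195,289)]),("top",t,[(348,265),(265,262),(310,277),(221,260),(259,223),(181,242)])]:
    print(n,np.round(plane(im,pts,10)).tolist())
def crop(im,x,y,w,h,f,n): cv2.imwrite(f"pics/{n}.png",cv2.resize(im["pixels"][y:y+h,x:x+w,::-1],None,fx=f,fy=f,interpolation=cv2.INTER_CUBIC))
crop(s,160,200,230,110,3.4,"sc1");crop(t,150,170,230,130,3.4,"tc1")
s=manip.sense();print(R.from_rotvec(s["tool_rot"]).as_matrix().round(3))
E
```

```text
side [[519.0, -12.0, 10.0], [422.0, 360.0, 10.0], [393.0, 178.0, 10.0], [400.0, 521.0, 10.0], [605.0, 434.0, 10.0], [444.0, 714.0, 10.0]]
top [[486.0, 38.0, 10.0], [428.0, 355.0, 10.0], [401.0, 168.0, 10.0], [399.0, 525.0, 10.0], [604.0, 436.0, 10.0], [445.0, 711.0, 10.0]]
[[-0.426 -0.    -0.905]
 [ 0.905  0.001 -0.426]
 [ 0.001 -1.     0.   ]]
```

View pics/sc1.png

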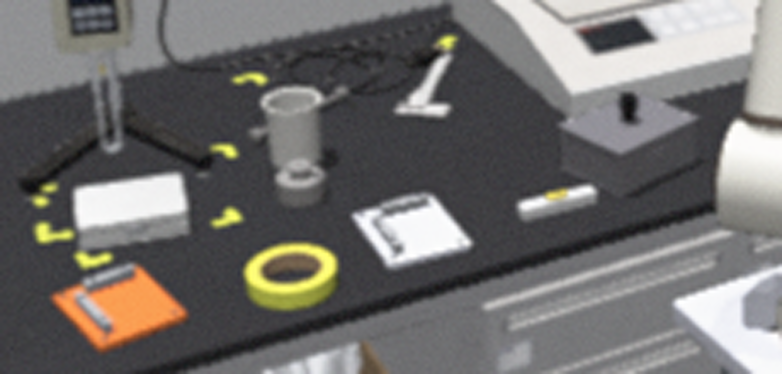

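View pics/tc1.png

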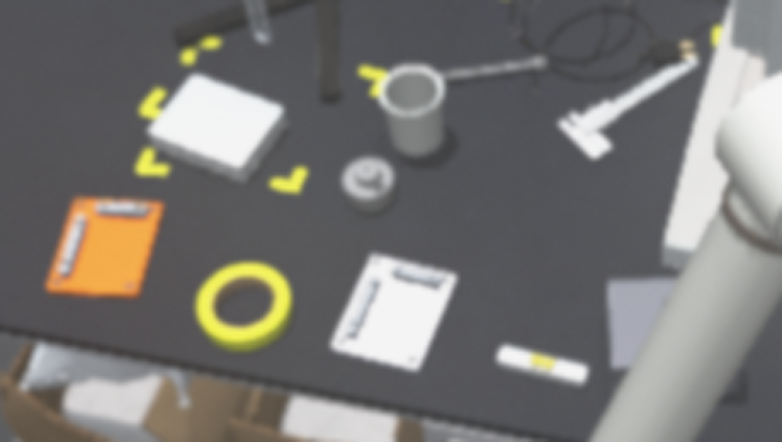

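Call:
servo_tool(motion=[1, 0.29, -0.01, -0.222, 0, 0.22, 0, 1, 0.29, -0.01, -0.222, 0, 0.22, 0, 1, 0.29, -0.01, -0.222, 0, 0.22, 0, 1, 0.29, -0.01, -0.222, 0, 0.22, 0, 1, 0.29, -0.01, -0.222, 0, 0.22, 0])

```text
time: 0.88
position: [332.4, -258.6, 240.1]
tool_rot: [-1.098, -1.369, 1.369]
ft_force: [1.5, 1.1, 0.7]
gripper_width: 85.5
```

Call:
servo_tool(motion=[1, 0.38, -0.01, -0.175, 0, 0.22, 0, 1, 0.38, -0.01, -0.175, 0, 0.22, 0, 1, 0.38, -0.01, -0.175, 0, 0.22, 0, 1, 0.38, -0.01, -0.175, 0, 0.22, 0, 1, 0.38, -0.01, -0.175, 0, 0.22, 0])

```text
time: 1.5
position: [395.3, 34.0, 247.6]
tool_rot: [-1.21, -1.211, 1.208]
ft_force: [1.3, -0.2, 0.4]
gripper_width: 85.5
```

```bash
python3 - <<'E'
from h import *
grab("wrist","w1")
s=manip.sense();print(s["time"],s["position"],R.from_rotvec(s["tool_rot"]).as_matrix().round(3),s["joint_pos"].round(2))
E
```

```text
1.55 [397.75186579  39.40183058 247.93886006] [[-0.006  0.004 -1.   ]
 [ 1.     0.003 -0.006]
 [ 0.003 -1.    -0.004]] [ 0.51 -0.03 -0.47 -0.   -1.13 -2.07]
```

View pics/w1.png

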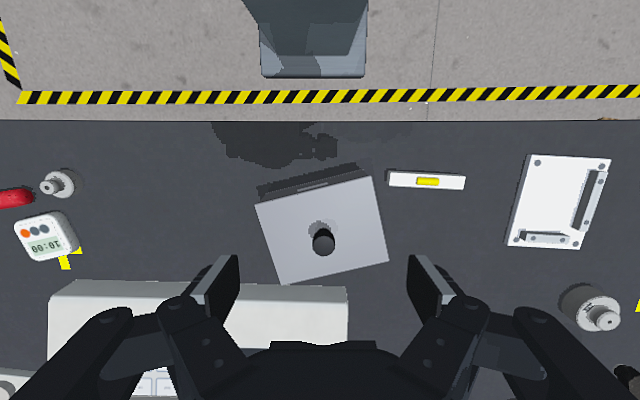

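```bash
python3 - <<'E'
from h import *
im=load("w1");p=im["pixels"]
g=cv2.cvtColor(p,cv2.COLOR_RGB2GRAY)
# lid
m=((g>135)&(g<200)).astype(np.uint8)*255
m[:150]=0;m[300:]=0;m[:,:240]=0;m[:,400:]=0
m=cv2.morphologyEx(m,cv2.MORPH_CLOSE,np.ones((3,3)));m=cv2.morphologyEx(m,cv2.MORPH_OPEN,np.ones((5,5)))
cs,_=cv2.findContours(m,cv2.RETR_EXTERNAL,cv2.CHAIN_APPROX_NONE)
c=max(cs,key=cv2.contourArea)
h=cv2.convexHull(c);W=plane(im,h[:,0].astype(float),65)
r=cv2.minAreaRect(W[:,:2].astype(np.float32));print("lid",r)
print(cv2.approxPolyDP(h,6,True)[:,0].tolist(), plane(im,cv2.approxPolyDP(h,6,True)[:,0].astype(float),65).round(1).tolist())
# knob: dark blob
k=(g<70).astype(np.uint8)*255;k[:218]=0;k[260:]=0;k[:,:300]=0;k[:,345:]=0
ys,xs=np.nonzero(k);print("knob px",xs.min(),xs.max(),ys.min(),ys.max())
print("knob top c",plane(im,[(323.5,243)],102))
big=cv2.resize(p[150:300,240:400,::-1],None,fx=4,fy=4,interpolation=cv2.INTER_CUBIC);cv2.imwrite("pics/lidc.png",big)
big=cv2.resize(p[140:260,480:640,::-1],None,fx=5,fy=5,interpolation=cv2.INTER_CUBIC);cv2.imwrite("pics/platec.png",big)
E
```

```text
lid ((454.6085205078125, 33.57926940917969), (113.3350601196289, 142.53121948242188), 14.373887062072754)
[[371, 177], [387, 261], [281, 284], [256, 204]] [[384.0, 88.9, 65.0], [491.7, 114.4, 65.0], [524.8, -21.3, 65.0], [416.7, -46.7, 65.0]]
knob px 313 334 228 255
knob top c [[450.80002031  33.74271714 102.        ]]
```

View pics/lidc.png

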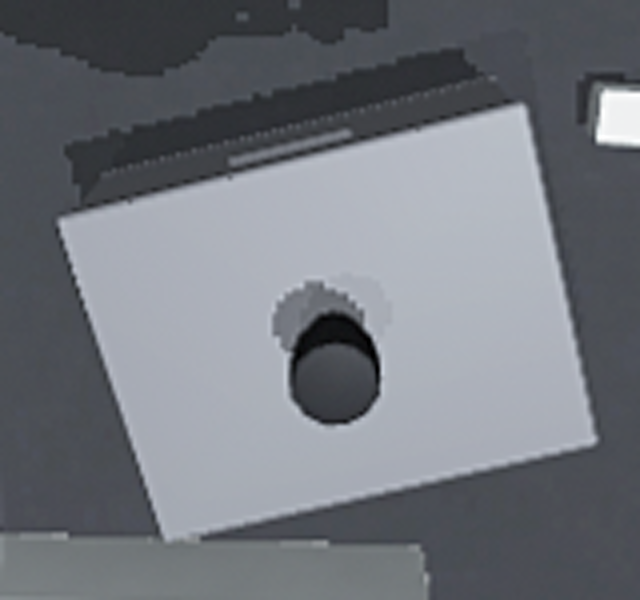

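View pics/platec.png

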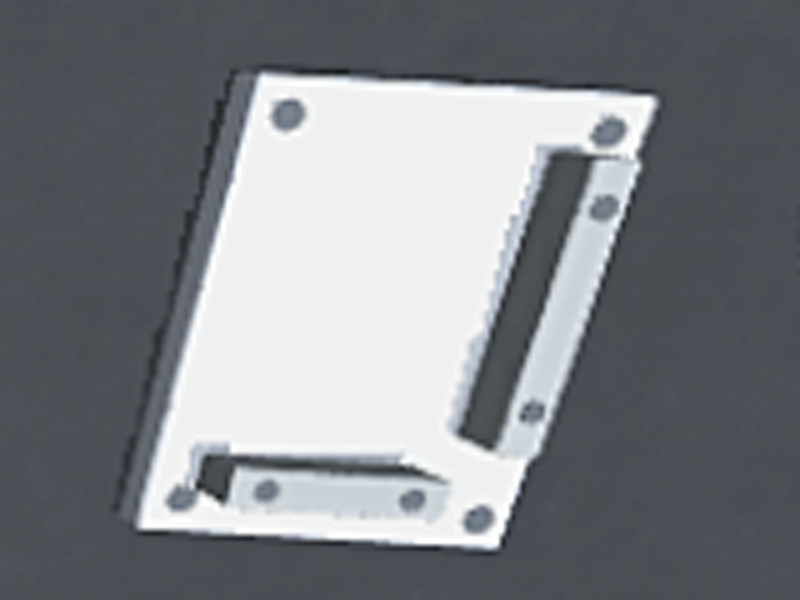

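```bash
python3 - <<'E'
from h import *
t=load("top1");s=load("side1");w=load("w1")
# caliper ends in top crop: (600,155),(560,120),(695,60); beaker base(415,155); tester base corner (668,262)
P=lambda x,y:(150+x/3.4,170+y/3.4)
print(plane(t,[P(600,155),P(560,120),P(695,60),P(668,262),P(500,60)],5).round().tolist())
print(proj(t,[[545,120,0],[545,320,0],[695,320,0],[695,120,0]]).round().tolist())
print("knob",plane(w,[(323.7,245.7)],102))
c=lambda x,y:(480+x/5,140+y/5)
# plate top face corners z=10
Q=plane(w,[c(262,73),c(655,97),c(497,548),c(138,527)],10);print(Q.round(1).tolist())
for a,b in [(0,1),(1,2),(2,3),(3,0)]: d=(Q[b]-Q[a])[:2];print(np.hypot(*d),np.degrees(np.arctan2(d[1],d[0])))
print("centre",Q.mean(0))
E
```

```text
[[707.0, 174.0, 5.0], [750.0, 236.0, 5.0], [884.0, 90.0, 5.0], [570.0, 61.0, 5.0], [829.0, 334.0, 5.0]]
[[331.0, 250.0], [282.0, 241.0], [292.0, 212.0], [339.0, 221.0]]
knob [[454.0346987   33.96883415 102.        ]]
[[364.6, 308.7, 10.0], [371.3, 411.0, 10.0], [500.7, 403.7, 10.0], [494.5, 300.6, 10.0]]
102.58122546883223 86.25338532058818
129.5265304386341 -3.267931914837351
103.25812964902862 -93.4042363625603
130.13967527705745 176.43260284697672
centre [432.78889308 355.99535515  10.        ]
```

Call:
servo_tool(motion=[1, 0.0, 0.08, -0.047, 0, -0.12, 0, 1, -0.0, 0.08, -0.055, 0, -0.24, 0, 1, 0.0, 0.08, -0.055, 0, -0.24, 0])

```text
time: 1.92
position: [450.0, 31.5, 164.8]
tool_rot: [-1.084, -1.378, 1.387]
ft_force: [-0.5, 0.6, 0.4]
gripper_width: 85.3
```

```bash
python3 - <<'E'
from h import *
grab("wrist","w2")
s=manip.sense();print(s["time"],s["position"],R.from_rotvec(s["tool_rot"]).as_matrix().round(3),s["joint_pos"].round(2))
E
```

```text
1.975 [450.15877965  31.55676248 166.26213721] [[-0.236 -0.002 -0.972]
 [ 0.972 -0.001 -0.236]
 [-0.001 -1.     0.003]] [ 0.43  0.15 -0.49  0.   -0.92 -1.76]
```

View pics/w2.png

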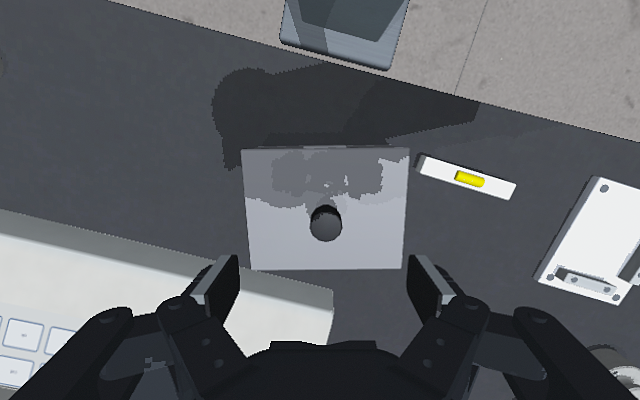

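```bash
python3 - <<'E'
from h import *
im=load("w2");p=im["pixels"]
cv2.imwrite("pics/k2.png",cv2.resize(p[190:260,290:360,::-1],None,fx=7,fy=7,interpolation=cv2.INTER_CUBIC))
g=cv2.cvtColor(p,cv2.COLOR_RGB2GRAY)
m=((g>100)).astype(np.uint8)*255
m[:140]=0;m[275:]=0;m[:,:235]=0;m[:,413:]=0
cs,_=cv2.findContours(m,cv2.RETR_EXTERNAL,cv2.CHAIN_APPROX_NONE)
c=max(cs,key=cv2.contourArea);h=cv2.convexHull(c)
W=plane(im,h[:,0].astype(float),65);print(cv2.minAreaRect(W[:,:2].astype(np.float32)))
print(plane(im,[(326,222.5)],102))
E
```

```text
((456.7393493652344, 28.282752990722656), (119.65213775634766, 154.8215789794922), 14.452140808105469)
[[450.87318453  32.92937479 102.        ]]
```

View pics/k2.png

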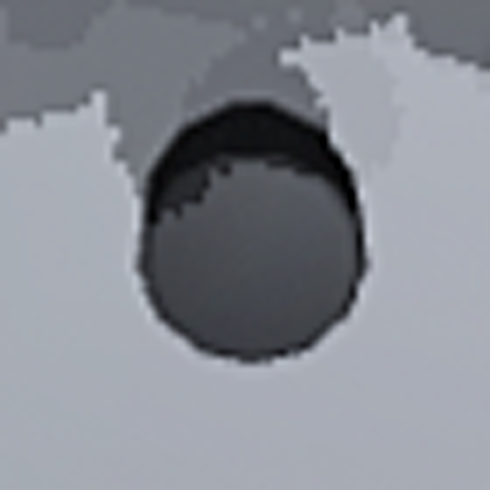

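Call:
servo_tool(motion=[1, 0.001, 0.055, -0.004, 0, 0, 0, 1, 0.001, 0.095, -0.004, 0, 0, 0, -1, 0.001, 0.095, -0.004, 0, 0, 0, -1, 0.001, 0.095, -0.004, 0, 0, 0, -1, 0.001, 0.095, -0.004, 0, 0, 0])

```text
time: 2.6
position: [455.4, 34.3, 74.3]
tool_rot: [-1.089, -1.388, 1.381]
ft_force: [-0.5, 0.2, 0.2]
gripper_width: 32.3
```

Call:
servo_tool(motion=[-1, 0, 0, 0, 0, 0, 0, -1, 0, 0, 0, 0, 0, 0])

```text
time: 2.85
position: [455.3, 34.3, 74.3]
tool_rot: [-1.088, -1.388, 1.381]
ft_force: [-1.5, 0.1, 6.4]
gripper_width: 24.1
```

Call:
servo_tool(motion=[-1, 0, -0.01, 0, 0, 0, 0, -1, 0, -0.025, 0, 0, 0, 0, -1, 0, -0.06, 0, 0, 0, 0, -1, 0, -0.095, 0, 0, 0, 0, -1, 0, -0.11, 0, 0, 0, 0])

```text
time: 3.48
position: [454.8, 34.0, 185.0]
tool_rot: [-1.089, -1.388, 1.381]
ft_force: [0.9, 0.6, -1.0]
gripper_width: 24.1
```

```bash
python3 - <<'E'
from h import *
grab("wrist","w3")
s=manip.sense();print(s["time"],s["position"],R.from_rotvec(s["tool_rot"]).as_matrix().round(3),s["joint_pos"].round(2),s["ft_force"],s["torque"])
E
```

```text
3.525 [455.51265286  34.14993109 186.17616839] [[-0.238  0.007 -0.971]
 [ 0.971  0.002 -0.238]
 [ 0.001 -1.    -0.007]] [ 0.43  0.14 -0.46  0.   -0.97 -1.76] [-0.1442742   0.31410984 -0.49878698] [-0.03421202 -0.09034047 -0.00291015]
```

View pics/w3.png

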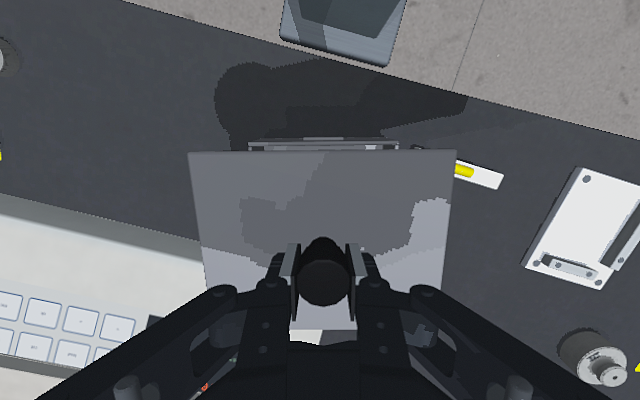

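Call:
servo_tool(motion=[-1, 0.025, 0, -0.035, 0, 0.04, 0, -1, 0.065, 0, -0.09, 0, 0.11, 0, -1, 0.105, 0, -0.15, 0, 0.18, 0, -1, 0.135, 0, -0.195, 0, 0.24, 0, -1, 0.141, 0, -0.204, 0, 0.24, 0])

```text
time: 4.15
position: [620.1, 221.7, 180.4]
tool_rot: [-1.208, -1.209, 1.21]
ft_force: [-0.1, -1.1, -2.2]
gripper_width: 24.5
```

```bash
python3 - <<'E'
from h import *
grab("wrist","w4")
s=manip.sense();print(s["time"],s["position"],R.from_rotvec(s["tool_rot"]).as_matrix().round(3),s["joint_pos"].round(2),s["ft_force"],s["torque"],s["gripper_width"])
E
```

```text
4.2 [620.68394871 222.14313305 180.28357911] [[-0.001 -0.    -1.   ]
 [ 1.    -0.    -0.001]
 [-0.    -1.     0.   ]] [ 0.59  0.48  0.03 -0.   -1.12 -2.16] [ 1.56656104  1.13852654 -1.77736235] [ 0.09834934 -0.32907188 -0.05931542] 24.075896533634936
```

View pics/w4.png

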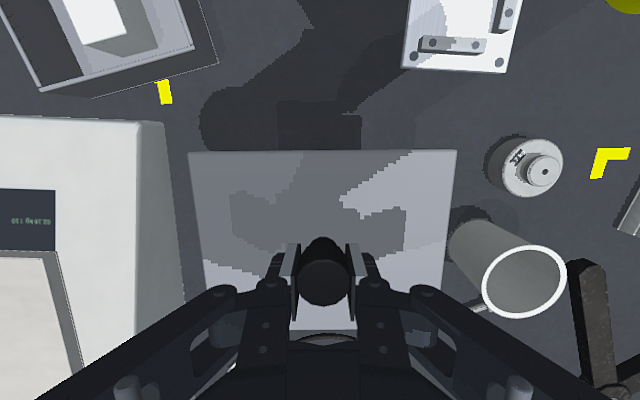

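Call:
servo_tool(motion=[-1, 0, 0.04, 0, 0, 0, 0, -1, 0, 0.09, 0, 0, 0, 0, -1, 0, 0.13, 0, 0, 0, 0, -1, 0, 0.148, 0, 0, 0, 0, -1, 0, 0.152, 0, 0, 0, 0])

```text
time: 4.82
position: [618.4, 218.8, 29.4]
tool_rot: [-1.209, -1.208, 1.21]
ft_force: [1.1, -0.1, -1.7]
gripper_width: 23.6
```

Call:
servo_tool(motion=[-1, 0, 0.002, 0, 0, 0, 0, -1, 0, 0.003, 0, 0, 0, 0])

```text
time: 5.08
position: [619.7, 219.7, 28.7]
tool_rot: [-1.21, -1.212, 1.207]
ft_force: [-0.1, -0.3, -2.2]
gripper_width: 23.6
```

Call:
servo_tool(motion=[-1, 0, 0.001, 0, 0, 0, 0, -1, 0, 0.002, 0, 0, 0, 0, -1, 0, 0.003, 0, 0, 0, 0])

```text
time: 5.45
position: [618.8, 219.2, 24.2]
tool_rot: [-1.209, -1.209, 1.209]
ft_force: [-0.2, -0.1, -1.7]
gripper_width: 23.8
```

Call:
servo_tool(motion=[-1, 0, 0.001, 0, 0, 0, 0, -1, 0, 0.002, 0, 0, 0, 0, -1, 0, 0.003, 0, 0, 0, 0])

```text
time: 5.82
position: [618.7, 219.1, 22.3]
tool_rot: [-1.209, -1.209, 1.21]
ft_force: [-4.4, -1.6, 8.7]
gripper_width: 24.0
```

Call:
servo_tool(motion=[0.3, 0, 0, 0, 0, 0, 0, 0.3, 0, 0, 0, 0, 0, 0, 0.3, 0, 0, 0, 0, 0, 0, 0.3, 0, -0.02, 0, 0, 0, 0, 0.3, 0, -0.08, 0, 0, 0, 0])

```text
time: 6.45
position: [616.5, 218.0, 97.8]
tool_rot: [-1.207, -1.201, 1.216]
ft_force: [1.6, 1.1, -0.2]
gripper_width: 55.5
```

Call:
servo_tool(motion=[0.3, 0, -0.06, 0, 0, 0, 0, 0.3, 0, -0.11, 0.02, 0, 0, 0, 0.3, 0, -0.11, 0.02, 0, 0, 0])

```text
time: 6.82
position: [600.2, 220.3, 217.1]
tool_rot: [-1.212, -1.22, 1.201]
ft_force: [0.9, -0.6, -1.0]
gripper_width: 55.7
```

```bash
python3 - <<'E'
from h import *
grab("wrist","w5")
s=manip.sense();print(s["time"],s["position"],R.from_rotvec(s["tool_rot"]).as_matrix().round(3),s["joint_pos"].round(2),s["ft_force"],s["torque"],s["gripper_width"])
E
```

```text
6.875 [599.15887972 219.7731901  213.77858072] [[-0.     0.004 -1.   ]
 [ 1.     0.003 -0.   ]
 [ 0.003 -1.    -0.004]] [ 0.6   0.42  0.01 -0.   -1.16 -2.18] [-0.20429155  0.39239042 -0.53527984] [0.01622261 0.03844549 0.01763349] 55.397206222354974
```

View pics/w5.png

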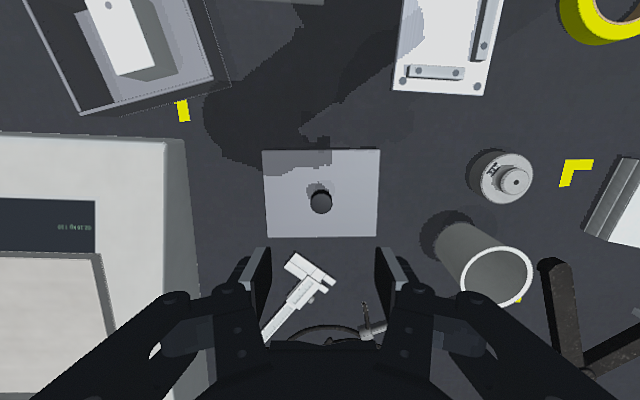

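Call:
servo_tool(motion=[0.3, -0.04, 0.0, 0.035, 0, -0.05, 0, 0.3, -0.08, 0.0, 0.075, 0, -0.1, 0, 0.3, -0.125, 0.0, 0.115, 0, -0.17, 0, 0.3, -0.17, 0, 0.15, 0, -0.22, 0, 0.3, -0.186, 0, 0.155, 0, -0.24, 0])

```text
time: 7.5
position: [440.5, 30.9, 209.7]
tool_rot: [-1.084, -1.38, 1.385]
ft_force: [1.1, 0.5, -0.6]
gripper_width: 55.5
```

```bash
python3 - <<'E'
from h import *
im=grab("wrist","w6")
s=manip.sense();print(s["time"],s["position"],R.from_rotvec(s["tool_rot"]).as_matrix().round(3),s["joint_pos"].round(2),s["ft_force"],s["gripper_width"])
p=im["pixels"]
cv2.imwrite("pics/b6.png",cv2.resize(p[100:290,210:430,::-1],None,fx=3.6,fy=3.6,interpolation=cv2.INTER_CUBIC)[:600])
E
```

```text
7.55 [440.86788844  30.40400652 209.83088854] [[-0.236 -0.003 -0.972]
 [ 0.972 -0.001 -0.236]
 [-0.    -1.     0.004]] [ 0.44  0.09 -0.45 -0.   -1.04 -1.77] [-0.64764943 -0.02442018  0.10413922] 55.28867090822576
```

View pics/w6.png

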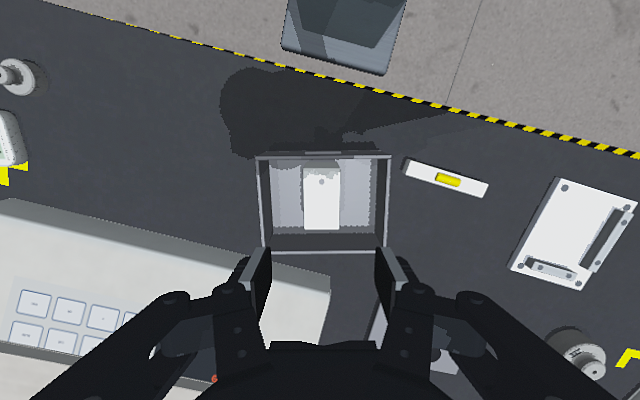

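View pics/b6.png

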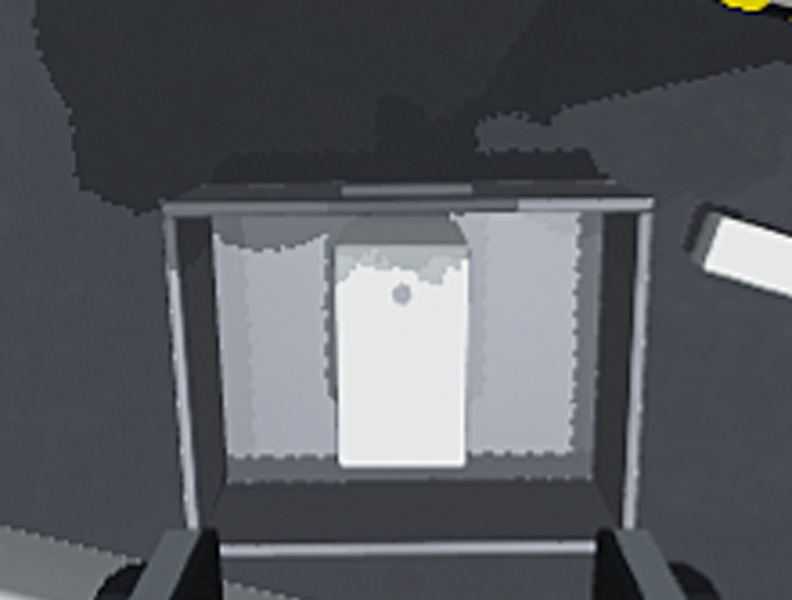

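```bash
python3 - <<'E'
from h import *
im=load("w6")
c=lambda x,y:(210+x/3.6,100+y/3.6)
Q=plane(im,[c(336,243),c(468,247),c(465,466),c(340,466)],54)[:,:2]
print(Q.round(1).tolist(),Q.mean(0))
for a,b in [(0,1),(1,2),(2,3),(3,0)]: d=(Q[b]-Q[a]);print(np.hypot(*d),np.degrees(np.arctan2(d[1],d[0])))
Q=plane(im,[c(163,204),c(654,204),c(624,553),c(190,553)],60)[:,:2]
print(Q.round(1).tolist(),Q.mean(0))
s=manip.sense();print(s["position"])
# plate
p=im["pixels"];cv2.imwrite("pics/p6.png",cv2.resize(p[165:300,500:640,::-1],None,fx=4.4,fy=4.4,interpolation=cv2.INTER_CUBIC))
E
```

```text
[[419.0, 3.3], [410.9, 41.1], [477.4, 57.6], [486.7, 19.7]] [448.51221298  30.42685588]
38.73178762602709 101.97862431167519
68.52290177060577 13.910162558675825
39.032154317780666 -76.28418521731412
69.6967163155658 -166.35466832856648
[[418.9, -46.7], [385.8, 88.8], [491.6, 112.5], [523.9, -19.7]] [455.06021535  33.70874257]
[440.86788844  30.40400652 209.83088854]
```

View pics/p6.png

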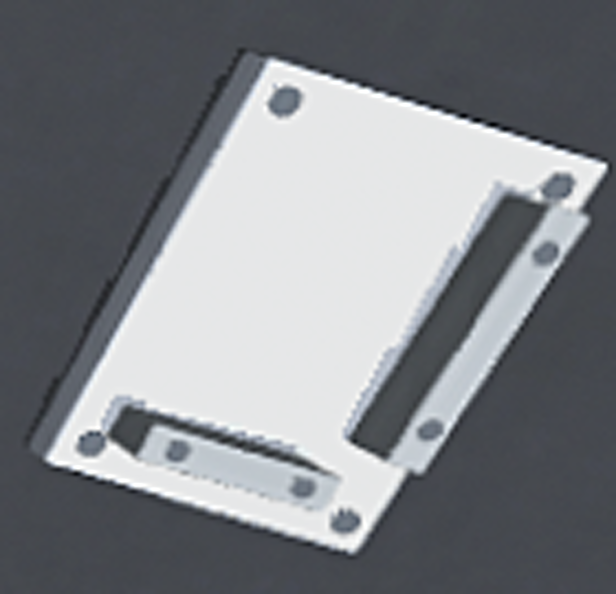

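Call:
servo_tool(motion=[0.3, -0.002, 0.06, -0.007, 0, 0, 0, 0.3, -0.002, 0.115, -0.007, 0, 0, 0, 0.3, -0.002, 0.155, -0.007, 0, 0, 0, 0.3, -0.002, 0.173, -0.007, 0, 0, 0, 0.3, -0.002, 0.175, -0.007, 0, 0, 0])

```text
time: 8.18
position: [449.7, 32.5, 33.8]
tool_rot: [-1.083, -1.378, 1.387]
ft_force: [0.2, -0.3, 0.7]
gripper_width: 55.3
```

```bash
python3 - <<'E'
from h import *
im=grab("wrist","w7")
s=manip.sense();print(s["time"],s["position"],R.from_rotvec(s["tool_rot"]).as_matrix().round(3),s["ft_force"],s["gripper_width"])
E
```

```text
8.225 [450.45049429  32.81966711  34.69917115] [[-0.238 -0.003 -0.971]
 [ 0.971 -0.001 -0.238]
 [-0.001 -1.     0.003]] [-0.22010274  0.0059217  -0.24661817] 55.555599445125836
```

View pics/w7.png

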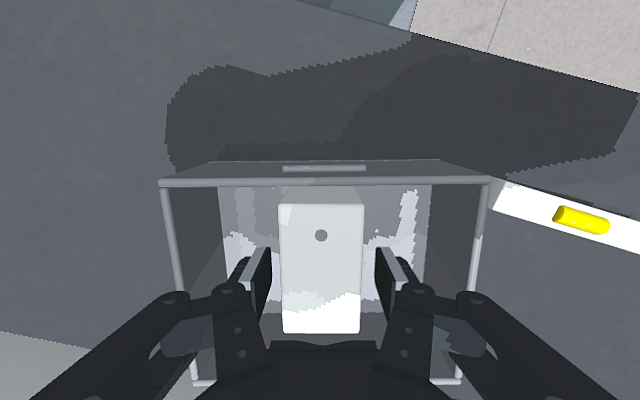

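Call:
servo_tool(motion=[0.3, -0.001, 0.008, 0.001, 0, 0, 0, 0.3, -0.001, 0.012, 0.001, 0, 0, 0, -1, -0.001, 0.012, 0.001, 0, 0, 0, -1, -0.001, 0.012, 0.001, 0, 0, 0, -1, -0.001, 0.012, 0.001, 0, 0, 0])

```text
time: 8.85
position: [450.4, 31.8, 24.3]
tool_rot: [-1.086, -1.384, 1.383]
ft_force: [-0.2, 0.1, 1.2]
gripper_width: 38.9
```

Call:
servo_tool(motion=[-1, 0, 0, 0, 0, 0, 0, -1, 0, -0.005, 0, 0, 0, 0, -1, 0, -0.015, 0, 0, 0, 0])

```text
time: 9.22
position: [449.6, 31.5, 39.0]
tool_rot: [-1.085, -1.382, 1.385]
ft_force: [-0.0, -0.1, -1.9]
gripper_width: 39.3
```

Call:
servo_tool(motion=[-1, 0, -0.04, 0, 0, 0, 0, -1, 0, -0.085, 0, 0, 0, 0, -1, 0.02, -0.11, -0.003, 0, 0.03, 0, -1, 0.07, -0.11, -0.008, 0, 0.09, 0, -1, 0.12, -0.11, -0.015, 0, 0.15, 0])

```text
time: 9.85
position: [435.8, 152.8, 150.1]
tool_rot: [-1.167, -1.274, 1.271]
ft_force: [-0.0, 0.1, -2.4]
gripper_width: 39.3
```

```bash
python3 - <<'E'
from h import *
im=grab("wrist","w8")
s=manip.sense();print(s["time"],s["position"],R.from_rotvec(s["tool_rot"]).as_matrix().round(3),s["joint_pos"].round(2),s["ft_force"],s["gripper_width"])
E
```

```text
9.9 [436.87388973 157.76405873 150.30696972] [[-0.089  0.004 -0.996]
 [ 0.996  0.004 -0.089]
 [ 0.003 -1.    -0.004]] [ 0.7   0.19 -0.49 -0.   -0.88 -2.18] [-0.1812617   4.90866839 -2.84387277] 39.08138233001844
```

View pics/w8.png

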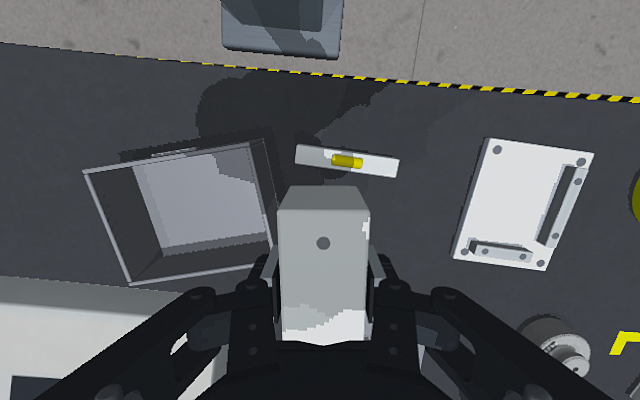

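```bash
python3 - <<'E'
from h import *
im=load("w8");p=im["pixels"]
cv2.imwrite("pics/p8.png",cv2.resize(p[125:285,440:610,::-1],None,fx=3.7,fy=3.7,interpolation=cv2.INTER_CUBIC))
s=manip.sense()
# block top in hand: bottom = TCP-20.3, top=+29.7
E
```

```text
(no output)
```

View pics/p8.png

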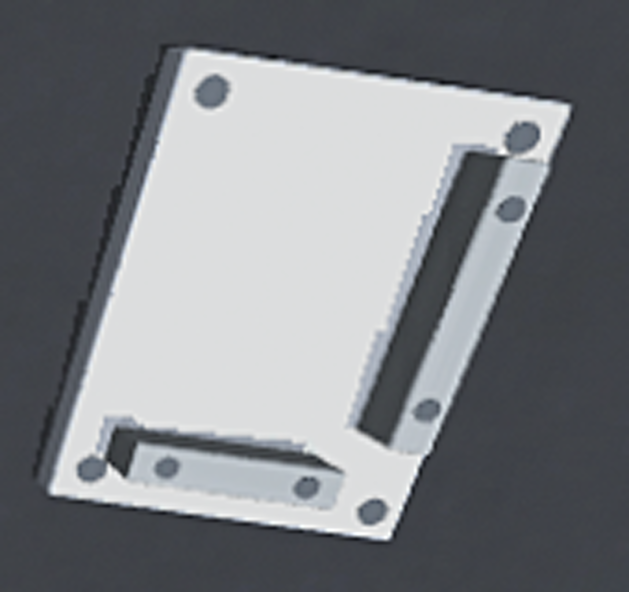

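```bash
python3 - <<'E'
from h import *
im=load("w8")
c=lambda x,y:(440+x/3.7,125+y/3.7)
Q=plane(im,[c(185,48),c(570,104),c(391,541),c(51,494)],10)[:,:2]
print(Q.round(1).tolist(),Q.mean(0))
for a,b in [(0,1),(1,2),(2,3),(3,0)]: d=(Q[b]-Q[a]);print(np.hypot(*d),np.degrees(np.arctan2(d[1],d[0])))
# side stop inner top edge z=24, end stop inner top edge
S=plane(im,[c(503,158),c(388,447)],24)[:,:2];E=plane(im,[c(137,443),c(345,472)],24)[:,:2]
th=-0.058;ex=np.array([np.cos(th),np.sin(th)]);ey=np.array([-ex[1],ex[0]]);C=Q.mean(0)
print("side y",(S-C)@ey,"end x",(E-C)@ex); 
for L in (S,E): d=L[1]-L[0];print(np.degrees(np.arctan2(d[1],d[0])))
print("seat",C+5*ex+8*ey)
B=plane(im,[(277,209),(371,211),(365,341),(281,340)],150.3+29.7)
T=im["wc"]@np.linalg.inv(np.array(im["tool_from_camera"]))
print(((B-T[:3,3])@T[:3,:3]).round(1))
E
```

```text
[[364.9, 307.7], [371.0, 410.8], [500.6, 404.3], [494.5, 301.0]] [432.73432961 355.95463859]
103.27995988908313 86.6616545841056
129.77370965746806 -2.8529029581434533
103.48941825581979 -93.39302691479011
129.67333929400414 177.05494233006849
side y [27.23576048 27.86411837] end x [40.23685695 40.30454548]
-2.876406386644223
86.61127045628741
seat [438.18966186 363.65134893]
[[-20.3 -29.9  37.2]
 [ 18.9 -29.9  36.3]
 [ 19.1 -29.8 -29.2]
 [-21.3 -29.9 -28.6]]
```

```bash
cat > d.py <<'E'
from h import *
import sys
s=manip.sense();M=R.from_rotvec(s["tool_rot"]).as_matrix()
t=np.array(list(map(float,sys.argv[1:4])))
print(s["time"],s["position"].round(1),"yaw",np.arctan2(-M[0,0],M[1,0]).round(4),"shift mm",((t-s["position"])@M).round(1),s["ft_force"].round(1),s["torque"].round(2),s["gripper_width"])
E
python3 d.py 427 354 90
```

```text
9.9 [436.9 157.8 150.3] yaw 0.0896 shift mm [196.1  61.   -7.5] [-0.2  4.9 -2.8] [ 0.65 -0.01  0.02] 39.08138233001844
```

Call:
servo_tool(motion=[-1, 0.05, 0.0, -0.002, 0, 0.04, 0, -1, 0.105, 0.0, -0.004, 0, 0.09, 0, -1, 0.16, 0.01, -0.006, 0, 0.13, 0, -1, 0.188, 0.05, -0.008, 0, 0.144, 0, -1, 0.192, 0.06, -0.008, 0, 0.144, 0])

```text
time: 10.52
position: [425.5, 344.0, 86.7]
tool_rot: [-1.234, -1.166, 1.175]
ft_force: [-0.5, -1.0, -2.0]
gripper_width: 39.2
```

Call:
servo_tool(motion=[-1, 0, 0.0, 0, 0, 0, 0])

```text
time: 10.65
position: [426.6, 342.9, 88.5]
tool_rot: [-1.235, -1.167, 1.172]
ft_force: [0.2, -0.6, -2.1]
gripper_width: 39.0
```

```bash
python3 d.py 427 354 34; python3 -c "
from h import *
grab('wrist','w9');print(manip.sense()['joint_pos'])"
```

```text
10.65 [426.6 342.9  88.5] yaw -0.0539 shift mm [11.2 54.5  0.1] [ 0.2 -0.6 -2.1] [ 0.05 -0.04 -0.01] 39.01497622496753
[ 9.72774724e-01  4.01855867e-01 -3.66963751e-01  4.05057630e-04
 -8.02245461e-01 -2.59822398e+00]
```

View pics/w9.png

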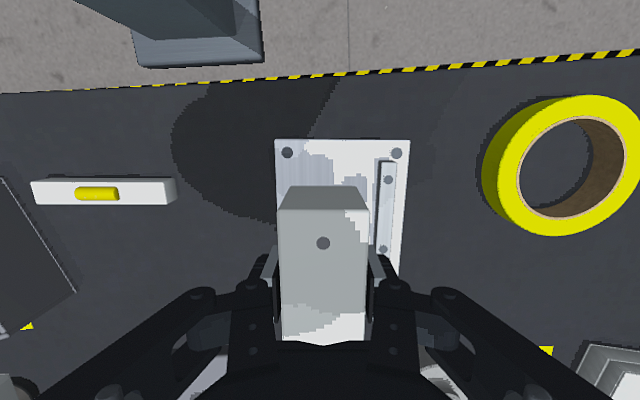

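Call:
servo_tool(motion=[-1, 0, 0.03, 0, 0, 0, 0, -1, 0.004, 0.05, 0, 0, 0, 0, -1, 0.004, 0.054, 0, 0, 0, 0])

```text
time: 11.08
position: [427.6, 346.9, 35.5]
tool_rot: [-1.235, -1.168, 1.169]
ft_force: [-0.2, 0.1, -2.0]
gripper_width: 39.0
```

Call:
servo_tool(motion=[-1, 0, 0.001, 0, 0, 0, 0, -1, 0, 0.002, 0, 0, 0, 0])

```text
time: 11.32
position: [427.9, 348.2, 34.4]
tool_rot: [-1.234, -1.171, 1.167]
ft_force: [-0.2, -0.4, -2.2]
gripper_width: 39.2
```

Call:
servo_tool(motion=[-1, 0, 0.001, 0, 0, 0, 0, -1, 0, 0.002, 0, 0, 0, 0, -1, 0, 0.003, 0, 0, 0, 0])

```text
time: 11.7
position: [427.3, 347.9, 30.4]
tool_rot: [-1.234, -1.169, 1.169]
ft_force: [-3.1, -0.7, 5.1]
gripper_width: 39.0
```

Call:
servo_tool(motion=[-1, 0, 0.001, 0, 0, 0, 0, -1, 0, 0.002, 0, 0, 0, 0])

```text
time: 11.95
position: [427.3, 347.9, 30.3]
tool_rot: [-1.235, -1.17, 1.17]
ft_force: [-6.3, -3.1, 18.0]
gripper_width: 39.3
```

Call:
servo_tool(motion=[-1, 0.005, -0.0015, 0, 0, 0, 0, -1, 0.01, -0.0015, 0, 0, 0, 0, -1, 0.013, -0.0015, 0, 0, 0, 0])

```text
time: 12.32
position: [427.9, 359.4, 30.4]
tool_rot: [-1.236, -1.167, 1.173]
ft_force: [-0.8, -7.2, 9.5]
gripper_width: 39.4
```

Call:
servo_tool(motion=[-1, 0.001, 0, 0, 0, 0, 0, -1, 0.002, 0, 0, 0, 0, 0, -1, 0.003, 0, 0, 0, 0, 0])

```text
time: 12.7
position: [428.1, 362.1, 30.4]
tool_rot: [-1.236, -1.167, 1.172]
ft_force: [-0.1, -6.4, 8.7]
gripper_width: 39.0
```

Call:
servo_tool(motion=[-1, 0.001, 0, 0, 0, 0, 0, -1, 0.002, 0, 0, 0, 0, 0, -1, 0.003, 0, 0, 0, 0, 0])

```text
time: 13.08
position: [428.2, 364.9, 30.4]
tool_rot: [-1.236, -1.167, 1.173]
ft_force: [0.2, -8.0, 9.5]
gripper_width: 39.0
```

Call:
servo_tool(motion=[-1, 0, 0, -0.004, 0, 0, 0, -1, 0, 0, -0.008, 0, 0, 0, -1, 0, 0, -0.01, 0, 0, 0])

```text
time: 13.45
position: [435.8, 364.4, 30.5]
tool_rot: [-1.235, -1.163, 1.175]
ft_force: [-11.4, -4.6, 13.6]
gripper_width: 39.2
```

Call:
servo_tool(motion=[-1, 0, 0, -0.002, 0, 0, 0, -1, 0, 0, -0.004, 0, 0, 0, -1, 0, 0, -0.006, 0, 0, 0])

```text
time: 13.82
position: [440.1, 364.1, 30.6]
tool_rot: [-1.233, -1.161, 1.176]
ft_force: [-22.8, -0.8, 20.0]
gripper_width: 39.3
```

Call:
servo_tool(motion=[-1, 0.001, 0, 0, 0, 0, 0, -1, 0.002, 0, 0, 0, 0, 0, -1, 0.003, 0, 0, 0, 0, 0])

```text
time: 14.2
position: [440.0, 364.3, 30.6]
tool_rot: [-1.236, -1.157, 1.181]
ft_force: [-13.8, -10.9, 21.2]
gripper_width: 39.0
```

```bash
python3 d.py 440 364 30
```

```text
14.2 [440.  364.3  30.6] yaw -0.0548 shift mm [-0.3  0.7 -0. ] [-13.8 -10.9  21.2] [-2.8   4.01 -0.04] 39.02863266493372
```

Call:
servo_tool(motion=[-1, 0.001, -0.001, 0, 0, 0, 0, -1, 0.002, -0.001, -0.001, 0, 0, 0, -1, 0.003, -0.001, -0.002, 0, 0, 0])

```text
time: 14.58
position: [440.0, 364.4, 30.8]
tool_rot: [-1.237, -1.15, 1.187]
ft_force: [-20.4, -12.8, 24.2]
gripper_width: 39.1
```

```bash
python3 d.py 440 364 30; python3 - <<'E'
from h import *
im=grab('wrist','w10');grab("top","t10");print(manip.sense()['tool_rot'])
im=load("t10");cv2.imwrite("pics/t10c.png",cv2.resize(im["pixels"][180:320,180:380,::-1],None,fx=4,fy=4,interpolation=cv2.INTER_CUBIC))
im=grab("side","s10");cv2.imwrite("pics/s10c.png",cv2.resize(im["pixels"][190:310,220:380,::-1],None,fx=5,fy=5,interpolation=cv2.INTER_CUBIC))
E
```

```text
14.575 [440.  364.4  30.8] yaw -0.0556 shift mm [-0.4  0.8  0. ] [-20.4 -12.8  24.2] [-3.5   5.73  0.12] 39.0888240434708
[-1.23732065 -1.15023023  1.18669222]
```

View pics/w10.png

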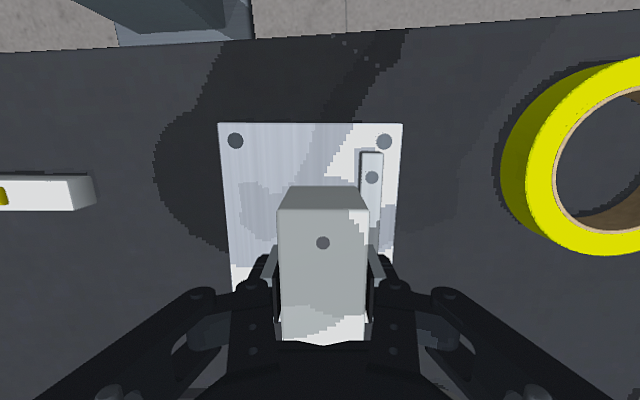

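View pics/s10c.png

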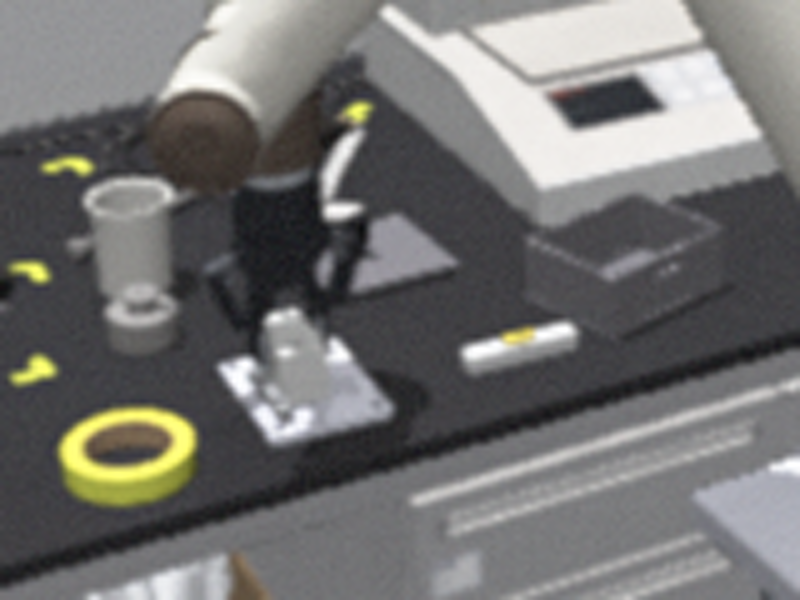

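View pics/t10c.png

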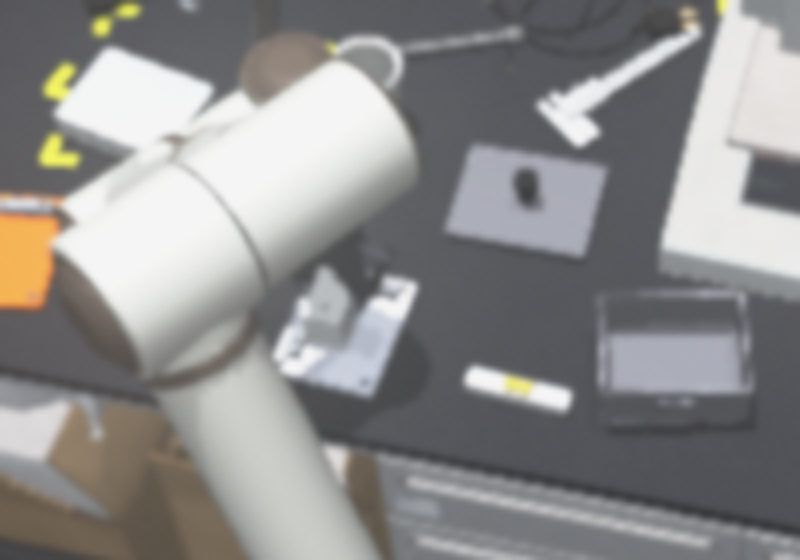

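```bash
python3 - <<'E'
from h import *
for r in [[-1.235,-1.17,1.17],manip.sense()["tool_rot"]]:
    M=R.from_rotvec(r).as_matrix();print(M.round(4))
E
```

```text
[[ 5.330e-02  7.000e-04 -9.986e-01]
 [ 9.986e-01 -7.000e-04  5.330e-02]
 [-7.000e-04 -1.000e+00 -7.000e-04]]
[[ 0.0554 -0.0139 -0.9984]
 [ 0.9983 -0.0163  0.0557]
 [-0.0171 -0.9998  0.013 ]]
```

Call:
servo_tool(motion=[-1, 0, 0, 0, -0.007, 0, -0.009, -1, 0, 0, 0, -0.013, 0, -0.017, -1, 0, 0, 0, -0.013, 0, -0.017])

```text
time: 15.1
position: [440.0, 364.2, 30.4]
tool_rot: [-1.236, -1.167, 1.168]
ft_force: [-18.9, -12.3, 20.4]
gripper_width: 38.9
```

```bash
python3 d.py 440 364 30; python3 - <<'E'
from h import *
print(R.from_rotvec(manip.sense()["tool_rot"]).as_matrix().round(4))
E
```

```text
15.1 [440.  364.2  30.4] yaw -0.0564 shift mm [-0.2  0.4  0. ] [-18.9 -12.3  20.4] [-3.47  5.12 -0.14] 38.941146240954545
[[ 5.630e-02 -0.000e+00 -9.984e-01]
 [ 9.984e-01 -3.000e-04  5.630e-02]
 [-3.000e-04 -1.000e+00 -0.000e+00]]
```

Call:
servo_tool(motion=[-1, 0, -0.001, 0, 0, 0, 0, -1, 0.001, -0.002, 0, 0, 0, 0, -1, 0.003, -0.002, -0.001, -0.002, 0, -0.006])

```text
time: 15.48
position: [440.0, 364.3, 30.4]
tool_rot: [-1.235, -1.165, 1.169]
ft_force: [-17.0, -17.2, 17.8]
gripper_width: 39.4
```

```bash
python3 d.py 440 364 30; python3 - <<'E'
from h import *
print(R.from_rotvec(manip.sense()["tool_rot"]).as_matrix().round(4))
E
```

```text
15.475 [440.  364.3  30.4] yaw -0.057 shift mm [-0.3  0.4 -0. ] [-17.  -17.2  17.8] [-5.16  4.75  0.04] 39.36610237007091
[[ 5.700e-02 -1.900e-03 -9.984e-01]
 [ 9.984e-01 -7.000e-04  5.700e-02]
 [-8.000e-04 -1.000e+00  1.900e-03]]
```

Call:
servo_tool(motion=[-1, 0.001, -0.001, -0.001, 0, 0, 0, -1, 0.002, -0.002, -0.002, -0.002, 0, -0.003, -1, 0.002, -0.002, -0.002, -0.004, 0, -0.004, -1, 0.002, -0.002, -0.002, -0.004, 0, -0.004])

```text
time: 15.98
position: [440.1, 364.3, 30.5]
tool_rot: [-1.235, -1.165, 1.168]
ft_force: [-16.7, -14.6, 9.5]
gripper_width: 39.0
```

```bash
python3 d.py 440 364 30; python3 - <<'E'
from h import *
print(R.from_rotvec(manip.sense()["tool_rot"]).as_matrix().round(4))
E
```

```text
15.975 [440.1 364.3  30.5] yaw -0.0578 shift mm [-0.3  0.5  0. ] [-16.7 -14.6   9.5] [-4.59  5.04  0.11] 38.96732683425419
[[ 5.770e-02 -1.900e-03 -9.983e-01]
 [ 9.983e-01 -9.000e-04  5.770e-02]
 [-1.000e-03 -1.000e+00  1.900e-03]]
```

Call:
servo_tool(motion=[-1, 0.001, 0, -0.001, 0, 0, 0, -1, 0.002, 0, -0.002, -0.003, 0, -0.003, -1, 0.002, 0, -0.002, -0.003, 0, -0.003, -1, 0.002, 0, -0.002, -0.003, 0, -0.003])

```text
time: 16.48
position: [440.1, 364.3, 30.5]
tool_rot: [-1.236, -1.163, 1.169]
ft_force: [-24.2, -19.5, 15.1]
gripper_width: 39.1
```

Call:
servo_tool(motion=[-1, 0, 0, 0, 0, 0, 0, -1, 0, 0, 0, 0, 0, 0, -1, 0, 0, 0, 0, 0, 0, -1, 0, 0, 0, 0, 0, 0])

```text
time: 16.98
position: [440.1, 364.3, 30.5]
tool_rot: [-1.236, -1.163, 1.169]
ft_force: [-23.0, -17.0, 15.6]
gripper_width: 38.7
```

```bash
python3 d.py 440 364 30; python3 - <<'E'
from h import *
print(R.from_rotvec(manip.sense()["tool_rot"]).as_matrix().round(4))
im=grab("wrist","w11");cv2.imwrite("pics/w11c.png",cv2.resize(im["pixels"][110:350,210:410,::-1],None,fx=2.5,fy=2.5,interpolation=cv2.INTER_CUBIC))
E
```

```text
16.975 [440.1 364.3  30.5] yaw -0.0581 shift mm [-0.3  0.5  0.1] [-23.  -17.   15.6] [-5.26  6.78  0.15] 38.72701651065399
[[ 0.0581 -0.0028 -0.9983]
 [ 0.9983 -0.0022  0.0581]
 [-0.0024 -1.      0.0026]]
```

View pics/w11c.png

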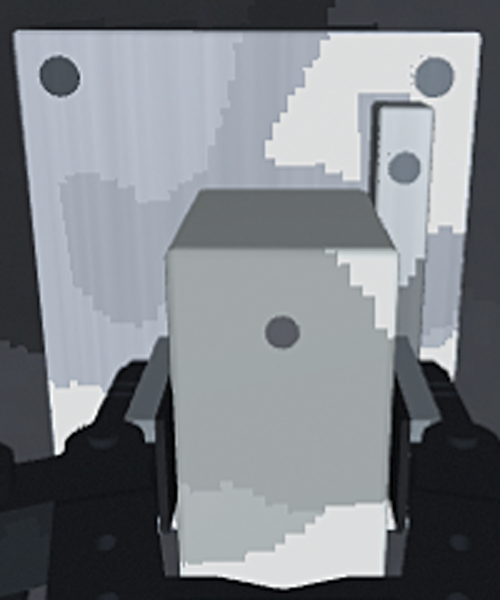

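```bash
python3 - <<'E'
from h import *
im=load("w11");c=lambda x,y:(210+x/2.5,110+y/2.5)
th=-0.055;ex=np.array([np.cos(th),np.sin(th)]);ey=np.array([-ex[1],ex[0]]);C=np.array([432.73,355.95])
for n,pt,z in [("bottom near corners",[(202,188),(364,188)],10),("top near corners",[(166,250),(395,250)],60),("side stop inner top edge",[(374,105),(383,185)],24)]:
    P=plane(im,[c(*q) for q in pt],z)[:,:2]-C;print(n,np.c_[P@ex,P@ey].round(1).tolist())
E
```

```text
bottom near corners [[-29.6, -11.2], [-29.5, 26.9]]
top near corners [[-29.5, -11.7], [-29.4, 26.7]]
side stop inner top edge [[-50.0, 26.9], [-33.1, 29.4]]
```

```bash
python3 -c "
from plant import manip
s=manip.sense();print(s['time'],s['ft_force'],s['gripper_width']);print(manip.job_done())"
```

```text
17.025 [-24.00700298 -17.50510499  15.42137648] 39.19784552702958
the job is handed in; nothing more can be done
None
```

I lifted the lid off by its knob and set it down flat, knob up, at about (619, 219) mm. I then took the block from the box, set it on the aluminium plate and pressed it into the corner. The job was handed in at about 17 s with the block still in the fingers.

**Press:** the block pushes back with about 24 N away from the end stop, 17 N away from the side stop and 15 N up from the plate. It stopped moving when I commanded further pushes in both directions. Some of that sideways force is friction on the plate, about 10 N at most going by the force while it was sliding.

**Block position:** the near end measured at −29.5 mm in the plate's frame, where home is −30. The stop-side face measured 26.7–26.9 mm, where the stop is at 28. I put that 1 mm down to edge rounding and calibration. The block's top and bottom edges agree, so it stands upright, and the tool leans less than 0.003 rad.

**What disagreed:** on the first press the tool leaned by about 1°, which I corrected before the final press. My two points on the side stop's top edge also differ by 2.5 mm (26.9 and 29.4 mm), so that edge is only a rough check. The end-stop contact was not seen directly; it rests on the force and position readings.

**Other things:** the pictures taken after placing the block show the lid lying flat. I saw nothing else moved, though I did not measure the bystanders.

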